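Empty the heated straightening die on the repair bench

ROBOT

A 7-joint arm with a two-finger parallel gripper is mounted at the origin on the work surface. World frame = base frame: x ahead of the robot, y to its left, z up, the work surface at z = 0. Lengths are in m, angles in rad, forces in N, time in s.
With the tool pointing down it reaches from about 0.425 to 0.95 m from the base axis. Payload 4.7 kg.
Tool frame: the origin (TCP) lies between the finger pads; the fingertips stand 25 mm ahead of it and the grasp point (between the pads) lies 6 mm ahead of it; x points along the fingers, z is the direction in which the jaws open and shut, and the axes are right-handed (so a half turn about x gives the same grasp; the last joint's range is limited). The gripper opens to 85 mm and grips with 20 to 120 N. Pads are 22 mm wide; open, the fingers measure 114 mm over their backs; the gripper's body (76 mm by 85 mm) begins 54 mm behind the grasp point. The pads swing forward as they close: fully open they stand 13 mm farther back than shut.
Start: joints at [1.291, 0.469, -0.049, 1.532, 0.024, 1.141, -0.082], TCP at [0.168, -0.654, 0.256] pointing down, gripper open.
Joint ranges: [-2.59, 2.59], [-0.33, 1.99], [-1.39, 1.29], [0.1, 2.45], [-1.04, 4.18], [0.21, 1.99], [-2.66, 2.66]. Speed limits (rad/s): [2.57, 2.57, 3.14, 3.14, 3.14, 3.14, 3.14].

INTERFACE

Orientations are given as a 3x3 rotation matrix whose columns are the frame's x, y, z axes.
In Python, from rig import * gives the robot as it stands. Calls block until the motion is done:
- movep(position, orientation): joint-space move of the TCP to a pose.
- move_l(position, attitude=None, feed=0.15, until_force=None): straight line of the TCP; attitude=None keeps the orientation; feed is the mean speed in m/s. With until_force (N) it stops when the force on the tool has changed by that much, and returns True; else False.
- move_joints(angles): joint-space move.
- command_gripper(opening, newtons=None): finger opening in m; newtons is the grip in N (None keeps the last); returns when the fingers have stopped.
- sleep(seconds).
- inverse_kinematics(position, orientation): joint angles nearest the present ones, or None.
- sense(): the state.
- camera(name): name is "scene" or "side" or "wrist"; returns (picture, depth): 480x640x3 uint8, red, green, blue; 480x640 float32, m along the optical axis (not along the pixel's ray), 0 where there is no reading.
- camera_params(name): a dict with "K" (3x3 intrinsics, pixels), "dist" ([k1, k2, p1, p2, k3] as OpenCV has them; the pictures are not rectified), "position" and "rotation" of the camera in the world; the wrist camera has in their place "tool_from_camera" (4x4, takes a point from camera to tool coordinates, whose origin is the TCP and whose axes are the tool frame's). Camera axes: x right, y down, z forward; pixel columns grow to the right and rows downward; lengths in m; the calibration is good to about 2 mm. A picture is of the moment at which its call begins: read the wrist's pose just before it. camera_params takes no time and is no camera call.
A pose or a line that the arm cannot do raises Unreachable and nothing moves.
- finish_job(): hands the job in, once; it reports no verdict.
The state is a dict: "time_s": time; "joint_pos": joint angles; "qd": joint speeds; "joint_efforts": joint torques, N m; "position": TCP position; "tcp_rot": TCP orientation; "wrist_force": force on the tool from outside, world axes, zero at the start; "ft_torque": the same for the moment, N m; "finger_gap": finger opening in m.
Only numpy, scipy, OpenCV 4.12 (cv2) and the standard library are available. Lean on these libraries where they do the work, as an engineer would, in place of code of your own. Each camera call takes 0.05 s, during which the arm holds its last target.

TASK

The aluminium covers in the heated die are straightened. Switch the heater toggle off, then slide the die's retaining bar by its black grip all the way to its open end stop, and move every cover out of the die into the cooling tray, each lying flat on the tray floor with its raised channel upward. When all of them are in the tray, switch the fan toggle on, and last of all slide the retaining bar back to its locked end stop; do not disturb the solder spool, bottle and screwdriver standing about.

Things in the scene. Friction and masses are not known exactly. Their poses are not given: they have to be found in the camera images.
- die: Heated straightening die, a fixed dark steel block 250 (x) x 250 (y) x 17 mm high; origin at the centre of its underside on the bench, x and y along its sides. Four open rectangular cavities 94 (x) x 54 (y) mm, 7 mm deep (floor 10 mm above the bench), centred at x = -57 or +57 mm and y = -12 or +72 mm; one may be empty. A retaining bar lies on top along the die's y at x = 0.
- bar (a joint): Travel of the retaining bar in m: 0 = locked end stop (four flat tabs overhang the inner 8 mm of the covers' flanges and stop them being lifted), 0.042 = open end stop (tabs over the lands, covers free). It opens towards the die's -y; friction about 2 N, stays where left. The tabs' top is 24.5 mm above the bench.
- bar_grip (a point): Centre of the top face of the bar's upright black plastic grip, 56.5 mm above the bench. The grip is 26 (die x) x 18 (die y) x 32 mm high, standing on the bar towards the die's -y side (at die x = 0, y = -70 mm when locked, -112 mm when open).
- cover0: Formed aluminium hat-section cover, about 0.12 kg: flat flange 90 (x) x 50 (y) x 5 mm thick with a raised straight-sided channel 64 (x) x 26 (y) mm on its middle, 25 mm tall above the flange (30 mm overall), to be gripped across its 26 mm width. Origin at the centre of the flange's underside, z out of the channel top, x along the channel. At the start it lies in one of the die's cavities; three or all four covers are present in a run.
- cover1: Formed aluminium hat-section cover, about 0.12 kg: flat flange 90 (x) x 50 (y) x 5 mm thick with a raised straight-sided channel 64 (x) x 26 (y) mm on its middle, 25 mm tall above the flange (30 mm overall), to be gripped across its 26 mm width. Origin at the centre of the flange's underside, z out of the channel top, x along the channel. At the start it lies in one of the die's cavities; three or all four covers are present in a run.
- cover2: Formed aluminium hat-section cover, about 0.12 kg: flat flange 90 (x) x 50 (y) x 5 mm thick with a raised straight-sided channel 64 (x) x 26 (y) mm on its middle, 25 mm tall above the flange (30 mm overall), to be gripped across its 26 mm width. Origin at the centre of the flange's underside, z out of the channel top, x along the channel. At the start it lies in one of the die's cavities; three or all four covers are present in a run.
- cover3: Formed aluminium hat-section cover, about 0.12 kg: flat flange 90 (x) x 50 (y) x 5 mm thick with a raised straight-sided channel 64 (x) x 26 (y) mm on its middle, 25 mm tall above the flange (30 mm overall), to be gripped across its 26 mm width. Origin at the centre of the flange's underside, z out of the channel top, x along the channel. At the start it lies in one of the die's cavities; three or all four covers are present in a run.
- tray: Cooling tray, loose open grey plastic box 258 (x) x 184 (y) x 28 mm high with 4 mm walls and floor, about 0.6 kg; origin at the centre of its underside. Room for all the covers side by side, two by two, with their channels along its x.
- tray_in (a point): Centre of the tray's inner floor (inner space 250 x 176 mm, axes as the tray).
- panel: Fixed grey control box 150 (x) x 64 (y) x 40 mm high with two steel bat toggles in line along its x on its top: heater at x = -40 mm (nearer the robot), fan at x = +40 mm (farther). Origin at the centre of its underside.
- heater (a joint): Lean of the heater bat in rad from upright: +0.45 = on (leans to the box's +y), -0.45 = off (leans to its -y). Pivot 40 mm above the bench; it takes about 1 N at the tip and stays where it is left, so push it right over to the other side.
- heater_tip (a point): Tip of the heater bat, 50 mm from its pivot; bat about 9 mm thick, 12 mm at the tip.
- fan (a joint): Lean of the fan bat in rad from upright, same switch: -0.45 = off (leans to the box's -y), +0.45 = on (leans to its +y).
- fan_tip (a point): Tip of the fan bat, 50 mm from its pivot.
- spool: Bystander: solder spool, 64 mm diameter x 48 mm, standing; origin under its centre.
- bottle: Bystander: clear bottle, 56 mm diameter x 130 mm, standing; origin under its centre.
- driver: Bystander: screwdriver, 180 mm long, lying on the bench.
There are look-alikes about, which are no part of the job. Leave any blue, purple or yellow look-alike of the cover0 alone.

How it is judged:
On the way, in this order (a step that is already met when the one before it is completed fails the run):
1. the heater toggle is off (value of joint heater below -0.3 rad), for 0.2 s.
2. the retaining bar is at its open end stop (value of joint bar above 0.039 m), for 0.2 s.
3. every cover lies flat in the tray, channel up (x of cover0 in the frame of tray_in between -0.11 and 0.11 m and y of cover0 in the frame of tray_in between -0.075 and 0.075 m and z of cover0 in the frame of tray_in between -0.006 and 0.006 m and angle between each of cover0, cover1, cover2, cover3's own z axis and vertical below 0.1 rad and linear speed of each of cover0, cover1, cover2, cover3 below 0.03 m/s and x of cover1 in the frame of tray_in between -0.11 and 0.11 m and y of cover1 in the frame of tray_in between -0.075 and 0.075 m and z of cover1 in the frame of tray_in between -0.006 and 0.006 m and x of cover2 in the frame of tray_in between -0.11 and 0.11 m and y of cover2 in the frame of tray_in between -0.075 and 0.075 m and z of cover2 in the frame of tray_in between -0.006 and 0.006 m and x of cover3 in the frame of tray_in between -0.11 and 0.11 m and y of cover3 in the frame of tray_in between -0.075 and 0.075 m and z of cover3 in the frame of tray_in between -0.006 and 0.006 m), for 0.3 s.
4. the fan toggle is on (value of joint fan above 0.3 rad), for 0.2 s.
5. the retaining bar is back at its locked end stop (value of joint bar below 0.003 m), for 0.2 s.
At the end, for the whole second after the job is handed in: Heater off and fan on (each bat more than 0.3 rad past upright), the bar within 3 mm of its locked stop, and every cover present lying still on the tray's inner floor (underside within 6 mm of it, tilted less than 0.1 rad), channel up (all of step 3 and value of joint heater below -0.3 rad and value of joint fan above 0.3 rad and value of joint bar below 0.003 m); the robot touches nothing.
It fails at once if the spool is disturbed (moved over 30 mm) (distance of spool from where it was at the start of the episode above 0.03 m).
It fails at once if the bottle is disturbed (moved over 30 mm) (distance of bottle from where it was at the start of the episode above 0.03 m).
It fails at once if the driver is disturbed (moved over 30 mm) (distance of driver from where it was at the start of the episode above 0.03 m).
Of cover0, cover1, cover2, cover3 only 3 to 4 are there at a start; the rules pass over those that are not, and their reading is None.
At some moment in a run one of tray may be knocked a few centimetres aside while the robot is not near it.
Once in a run the grip may slacken for a moment while it holds something.
It also fails if it takes over 210 s, if anything falls off the work surface, if the arm or the gripper's body presses on something with over 40 N, if the wrist force passes 120 N, or if a joint passes its speed limit or range.

## Working session

There is one attempt and no reset: what is moved stays moved. The work goes in short steps, each a Python script; the robot and the scene stay as the last script left them, time stands still between calls to the robot, and variables do not carry over. Pictures are saved under pics/ and viewed, and the job is handed in when it is done.

```bash
ls -la; mkdir -p pics; python3 - <<'E'
from rig import *
import cv2
for n in ["scene","side","wrist"]:
    s=sense()
    im,d=camera(n)
    cv2.imwrite(f"pics/{n}0.png",im[:,:,::-1])
    p=camera_params(n); print(n,p)
print(s)
E
```

```text
total 12
drwxr-xr-x  3 agent agent 4096 Dec  6 13:04 .
drwxr-xr-x 23 root  root  4096 Dec  6 13:04 ..
drwxr-xr-x  2 agent agent 4096 Dec  6 13:04 pics
scene {'K': array([[566.19485912,   0.        , 311.58316111],
       [  0.        , 566.19485912, 226.25116259],
       [  0.        ,   0.        ,   1.        ]]), 'dist': array([-0.15148856,  0.        ,  0.        ,  0.        ,  0.        ]), 'position': array([ 1.18443966, -0.37300438,  1.13740732]), 'rotation': array([[ 0.40196429,  0.75881047, -0.51247574],
       [ 0.91551641, -0.32331075,  0.23937391],
       [ 0.01595051, -0.56539971, -0.82466281]])}
side {'K': array([[545.6435118 ,   0.        , 317.0415421 ],
       [  0.        , 545.6435118 , 232.43225343],
       [  0.        ,   0.        ,   1.        ]]), 'dist': array([-0.02902749,  0.        ,  0.        ,  0.        ,  0.        ]), 'position': array([ 0.43812606, -0.90375082,  0.73142619]), 'rotation': array([[ 0.99163408, -0.08632998,  0.09596342],
       [-0.12889138, -0.62198145,  0.77235101],
       [-0.00698958, -0.77825845, -0.6279052 ]])}
wrist {'K': arra
[... 707 characters left out ...]
410243 , -0.0823045 ]), 'qd': array([ 0.00018049, -0.00258452, -0.00197834, -0.0011016 , -0.00121596,
       -0.00083333, -0.0010048 ]), 'joint_efforts': array([ 4.14251881e-04, -5.11515141e+01, -4.72256297e-02, -2.38391608e+01,
        1.07577292e-02,  4.39540585e-03,  1.30515127e-05]), 'position': array([ 0.16739705, -0.65340203,  0.25535278]), 'tcp_rot': array([[-4.81825380e-04,  9.68719428e-01,  2.48158090e-01],
       [ 1.74306164e-03,  2.48158555e-01, -9.68717861e-01],
       [-9.99998365e-01, -3.41980038e-05, -1.80810677e-03]]), 'wrist_force': array([-0.55644495,  0.7172865 , -1.07263189]), 'ft_torque': array([ 0.00391868, -0.02569476, -0.00215383]), 'finger_gap': 0.08500433904276106}
```

View pics/scene0.png

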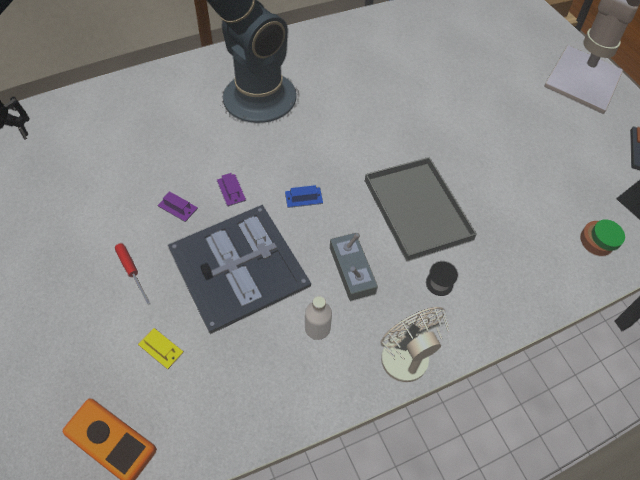

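View pics/side0.png

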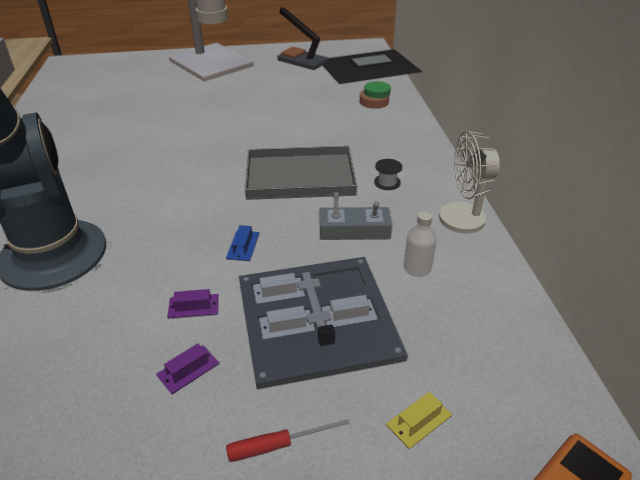

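View pics/wrist0.png

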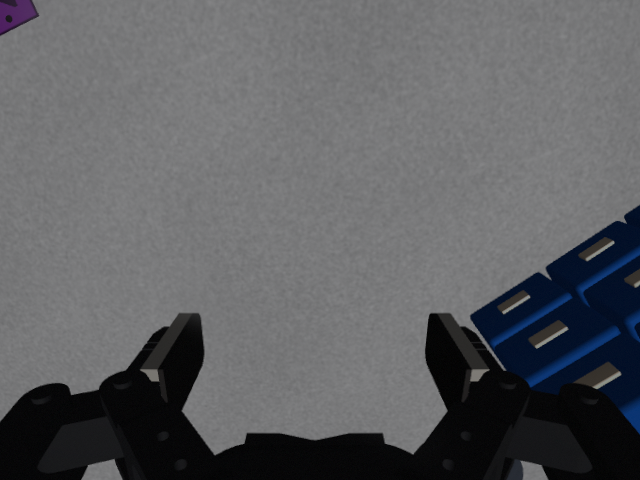

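The views show the die (scene px about 240,265) holding three covers: both -y cavities and (-57,+72). The (+57,+72) cavity is empty. The tray is at scene px (420,208), the panel at (353,265), the bottle at (318,318), the spool at (442,278) and the driver at (130,270). Next I'll measure them.

```bash
cat > h.py <<'E'
from rig import *
import numpy as np, cv2
def cam(name):
    s=sense(); im,d=camera(name); p=camera_params(name)
    if name=="wrist":
        T=np.eye(4); T[:3,:3]=s["tcp_rot"]; T[:3,3]=s["position"]
        T=T@p["tool_from_camera"]; p["position"]=T[:3,3]; p["rotation"]=T[:3,:3]
    return im,d,p
def cast(p,uv,z):
    uv=np.asarray(uv,float).reshape(-1,1,2)
    n=cv2.undistortPoints(uv,p["K"],p["dist"])[:,0]
    r=np.c_[n,np.ones(len(n))]@p["rotation"].T
    t=(z-p["position"][2])/r[:,2]
    return p["position"]+r*t[:,None]
def proj(p,X):
    X=np.asarray(X,float).reshape(-1,3)
    R=p["rotation"].T; rv=cv2.Rodrigues(R)[0]; t=-R@p["position"]
    return cv2.projectPoints(X,rv,t,p["K"],p["dist"])[0][:,0]
def big(mask,n=1):
    c,_=cv2.findContours(mask.astype(np.uint8),cv2.RETR_EXTERNAL,cv2.CHAIN_APPROX_NONE)
    return sorted(c,key=cv2.contourArea)[::-1][:n]
def cloud(p,d):
    v,u=np.mgrid[0:480,0:640]; uv=np.stack([u,v],-1).reshape(-1,1,2).astype(float)
    n=cv2.undistortPoints(uv,p["K"],p["dist"])[:,0]
    P=(np.c_[n,np.ones(len(n))]*d.reshape(-1,1))@p["rotation"].T+p["position"]
    P[d.ravel()<=0]=np.nan
    return P.reshape(480,640,3)
def down(th):
    # tool x down; jaw direction z at angle th in world xy
    x=np.array([0,0,-1.]); z=np.array([np.cos(th),np.sin(th),0]); y=np.cross(z,x)
    return np.c_[x,y,z]
E
python3 - <<'E'
from h import *
for n in ["scene","side"]:
    im,d,p=cam(n); P=cloud(p,d)
    hsv=cv2.cvtColor(im,cv2.COLOR_RGB2HSV)
    z=P[...,2]
    print(n,"table z",np.nanmedian(z[200:300,:100] if n=="scene" else z[100:140,100:230]))
    # die: dark
    m=(im.max(2)<100)&(z>0.006)&(z<0.03)&(P[...,0]>0.3)&(P[...,0]<0.95)&(np.abs(P[...,1])<0.5)
    m=cv2.morphologyEx(m.astype(np.uint8),cv2.MORPH_CLOSE,np.ones((9,9)))
    for c in big(m,3):
        if cv2.contourArea(c)<300: continue
        w=cast(p,c.reshape(-1,2),0.017)[:,:2].astype(np.float32)
        r=cv2.minAreaRect(w); print(" dark",cv2.contourArea(c),r)
    # anything above table
    m=((z>0.008)&(z<0.25)&(P[...,0]>0.3)&(P[...,0]<1.05)&(np.abs(P[...,1])<0.6)).astype(np.uint8)
    vis=im.copy(); vis[m>0]=vis[m>0]//2+np.array([0,127,0],np.uint8)
    cv2.imwrite(f"pics/{n}_m.png",vis[:,:,::-1])
    nn,lab,st,ce=cv2.connectedComponentsWithStats(m)
    for i in range(1,nn):
        if st[i,4]<60: continue
        q=P[lab==i]; r=cv2.minAreaRect(q[:,:2].astype(np.float32))
        print("  comp",st[i],"zmax %.3f"%np.percentile(q[:,2],98),np.round(r[0],4),np.round(r[1],4),round(r[2],1))
im,d,p=cam("scene"); cv2.imwrite("pics/sc_die.png",cv2.resize(im[190:340,150:400],None,fx=3,fy=3,interpolation=2)[:,:,::-1])
im,d,p=cam("side"); cv2.imwrite("pics/sd_pan.png",cv2.resize(im[140:280,230:450],None,fx=3.5,fy=3.5,interpolation=2)[:,:,::-1])
E
```

```text
scene table z 0.0009585980514289494
 dark 10174.5 ((0.5189263820648193, -0.24732771515846252), (0.2557884454727173, 0.24954217672348022), 5.099618434906006)
 dark 6461.5 ((0.5352814793586731, 0.22108569741249084), (0.19295050203800201, 0.2703878581523895), 85.8655776977539)
  comp [ 365  157  112  104 1649] zmax 0.032 [0.5349 0.2218] [0.189  0.2662] 86.1
  comp [224 183  18  17 142] zmax 0.036 [ 0.3154 -0.1875] [0.0447 0.0308] 88.9
  comp [290 185  30  19 362] zmax 0.035 [ 0.3948 -0.0248] [0.0704 0.0392] 77.0
  comp [172 199  19  17 175] zmax 0.035 [ 0.3154 -0.32  ] [0.0453 0.0302] 89.4
  comp [  168   205   143   128 10241] zmax 0.043 [ 0.5163 -0.247 ] [0.2556 0.2515] 5.0
  comp [581 222  36  33 729] zmax 0.049 [0.8035 0.5757] [0.0933 0.0485] 0.0
  comp [ 330  233   48   68 1947] zmax 0.083 [ 0.63  -0.008] [0.0657 0.1529] 83.3
  comp [115 243  36  61 458] zmax 0.030 [ 0.4463 -0.4777] [0.1808 0.0249] 8.7
  comp [429 260  29  31 653] zmax 0.054 [0.7367 0.1714] [0.0633 0.085 ] 17.7
  comp [305 297  27  43 909] zmax 0.132 [ 0.7344 -0.1431] [0.0553 0.0469] 57.4
  comp [ 380  307   69   7
[... 887 characters left out ...]
max 0.051 [0.7398 0.1612] [0.0662 0.0611] 77.6
  comp [ 403  212   33   63 1493] zmax 0.130 [ 0.7274 -0.1495] [0.0435 0.0554] 72.3
  comp [232 225  21  29 367] zmax 0.032 [ 0.3928 -0.0262] [0.0715 0.0276] 75.4
  comp [  239   257   169   131 15433] zmax 0.041 [ 0.5181 -0.2475] [0.2514 0.255 ] 5.2
  comp [193 289  18  20 321] zmax 0.032 [ 0.3152 -0.1885] [0.0305 0.0299] 89.7
  comp [188 344  21  29 375] zmax 0.031 [ 0.3074 -0.3215] [0.0355 0.0283] 34.5
  comp [398 392  45  43 946] zmax 0.032 [ 0.6429 -0.4692] [0.0655 0.028 ] 30.0
  comp [ 226  419  123   43 1452] zmax 0.027 [ 0.4479 -0.4809] [0.1795 0.027 ] 6.9
  comp [ 533  434   96   46 2188] zmax 0.038 [ 0.8268 -0.5688] [0.1306 0.0623] 0.0
```

View pics/sc_die.png

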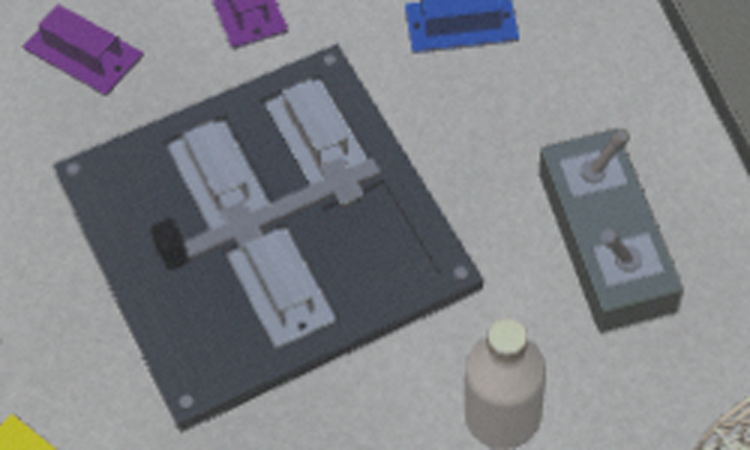

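View pics/sd_pan.png

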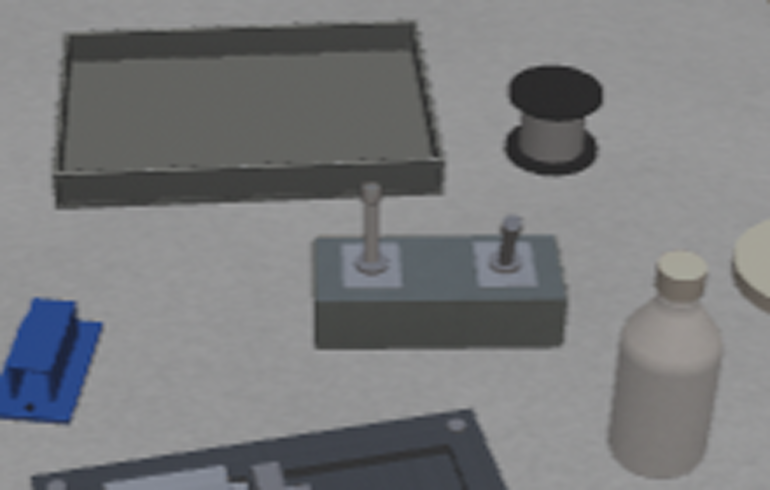

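```bash
python3 - <<'E'
from h import *
movep([0.60,-0.03,0.40],down(np.radians(-85)))
s=sense(); print(s["time_s"],s["position"],s["wrist_force"])
im,d,p=cam("wrist"); cv2.imwrite("pics/w1.png",im[:,:,::-1])
np.savez("w1.npz",im=im,d=d,pos=p["position"],rot=p["rotation"],K=p["K"],dist=p["dist"])
im,d,p=cam("side"); cv2.imwrite("pics/s1.png",im[:,:,::-1])
E
```

```text
3.075 [ 0.60002514 -0.0312295   0.39967486] [-0.48967725  0.17510478 -1.01046635]
```

View pics/w1.png

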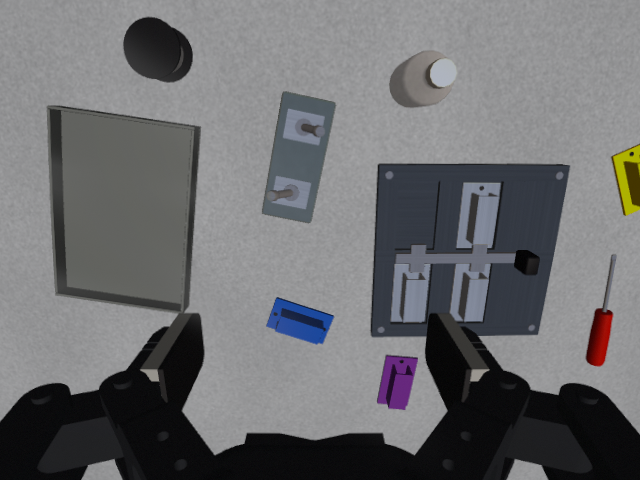

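The wrist view shows everything. Panel top corners are near px (284,92), (336,103), (310,222) and (262,213); die corners near (378,163), (569,165), (537,336) and (371,336); tray rim from (48,105) to (187,311). The bats' tips are at (272,195) for the heater and (321,131) for the fan.

```bash
cat > meas.py <<'E'
from h import *
def load(f):
    z=np.load(f); return z["im"],z["d"],dict(position=z["pos"],rotation=z["rot"],K=z["K"],dist=z["dist"])
def rect(p,mask,z,lo,hi):
    for c in big(mask,4):
        a=cv2.contourArea(c)
        w=cast(p,cv2.convexHull(c).reshape(-1,2)+0.0,z)[:,:2]
        r=cv2.minAreaRect(w.astype(np.float32))
        if lo<max(r[1])<hi: print("  ",a,np.round(r[0],4),np.round(r[1],4),round(r[2],2))
E
python3 - <<'E'
from meas import *
im,d,p=load("w1.npz"); P=cloud(p,d); z=P[...,2]
print("table",np.nanmedian(z[20:60,200:260]))
hsv=cv2.cvtColor(im,cv2.COLOR_RGB2HSV)
for a,b in [((50,385-50),'x'),]: pass
for u,v in [(450,200),(310,160),(120,200),(255,60),(75,108),(192,220),(300,205)]: print((u,v),im[v,u],round(z[v,u],4))
def roi(m,u0,v0,u1,v1):
    o=np.zeros_like(m,dtype=np.uint8); o[v0:v1,u0:u1]=m[v0:v1,u0:u1]; return o
print("die"); m=roi((im.max(2)<95),362,150,585,345); m=cv2.morphologyEx(m,cv2.MORPH_OPEN,np.ones((3,3))); m=cv2.morphologyEx(m,cv2.MORPH_CLOSE,np.ones((7,7)))
rect(p,m,0.017,.2,.3)
print("panel"); m=roi((z>0.034)&(z<0.05),255,85,345,230); rect(p,cv2.morphologyEx(m,cv2.MORPH_OPEN,np.ones((3,3))),0.04,.1,.2)
print("tray rim"); m=roi(z>0.018,40,95,215,320); rect(p,m,0.028,.2,.3)
m2=roi(im.max(2)<120,40,95,215,320); m2=cv2.morphologyEx(m2,cv2.MORPH_OPEN,np.ones((3,3))); print("tray dark"); rect(p,m2,0.028,.2,.3)
vis=im.copy(); vis[m>0]=[255,0,0]; cv2.imwrite("pics/v1.png",vis[80:330,30:350,::-1])
# corners by hand
print("panel corners",np.round(cast(p,[(284,92),(336,103),(310,222),(262,213)],0.04)[:,:2],4))
print("die corners",np.round(cast(p,[(378,163),(569,165),(537,336),(371,336)],0.017)[:,:2],4))
print("tray corners",np.round(cast(p,[(48,105),(200,127),(187,311),(54,295)],0.028)[:,:2],4))
q=P[roi(z>0.07,255,85,345,230)>0]; print("tips pts",len(q)); 
for u0,v0,u1,v1 in [(262,180,300,212),(290,115,330,140)]:
    q=P[roi(z>0.075,u0,v0,u1,v1)>0]; print(np.round(q.mean(0),4),np.round(q.max(0),4),np.round(q.min(0),4))
E
```

```text
table 4.9265736418613315e-05
(450, 200) [54 59 68] 0.018
(310, 160) [ 83  94 100] 0.0405
(120, 200) [ 98 100  96] 0.0023
(255, 60) [153 154 155] -0.0
(75, 108) [56 57 57] 0.0043
(192, 220) [43 44 43] 0.0097
(300, 205) [127 134 149] 0.0412
die
   31075.5 [ 0.5087 -0.2469] [0.2662 0.252 ] 5.24
panel
   6152.0 [ 0.6281 -0.0078] [0.064 0.149] 83.23
tray rim
   26361.0 [0.529  0.2096] [0.2085 0.2694] 86.12
tray dark
   27242.0 [0.5297 0.2094] [0.2089 0.2696] 85.97
panel corners [[ 0.7041  0.0129]
 [ 0.6971 -0.0482]
 [ 0.5518 -0.0298]
 [ 0.5583  0.0315]]
die corners [[ 0.6306 -0.11  ]
 [ 0.6515 -0.3594]
 [ 0.3996 -0.3832]
 [ 0.3808 -0.1337]]
tray corners [[0.6693 0.3017]
 [0.6565 0.1134]
 [0.4046 0.1327]
 [0.4117 0.3235]]
tips pts 266
[0.5912 0.015  0.0843] [0.5967 0.0218 0.0889] [0.5849 0.0077 0.0751]
[ 0.6652 -0.0298  0.0852] [ 0.6712 -0.0229  0.0885] [ 0.6599 -0.0363  0.0763]
```

View pics/s1.png

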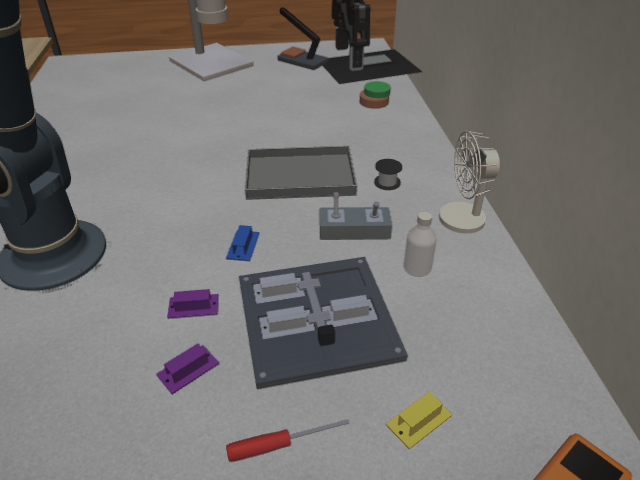

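```bash
cat > cfg.py <<'E'
from meas import *
def R2(a): return np.array([[np.cos(a),-np.sin(a)],[np.sin(a),np.cos(a)]])
PAN=np.array([0.628,-0.008]); PA=np.radians(-7.0)
DIE=np.array([0.516,-0.247]); DA=np.radians(5.1)
def pan(x,y,z): return np.r_[PAN+R2(PA)@[x,y],z]
def die(x,y,z): return np.r_[DIE+R2(DA)@[x,y],z]
def st(t=""):
    s=sense(); print(t,"t=%.2f"%s["time_s"],"pos",np.round(s["position"],4),"F",np.round(s["wrist_force"],1),"gap %.4f"%s["finger_gap"])
E
python3 - <<'E'
from cfg import *
O=down(PA-np.pi/2)
command_gripper(0.0,30)
movep(pan(-0.04,0.055,0.16),O); st()
move_l(pan(-0.04,0.055,0.092),feed=0.12); st()
h=move_l(pan(-0.04,-0.004,0.092),feed=0.05,until_force=8); st(h)
im,d,p=cam("side"); cv2.imwrite("pics/s2.png",im[140:320,210:450,::-1].repeat(3,0).repeat(3,1))
E
```

```text
t=4.93 pos [0.5964 0.0511 0.1614] F [0.5 0.3 0.4] gap -0.0001
 t=5.65 pos [0.5957 0.0516 0.0927] F [-1.1  0.8  0.3] gap 0.0001
True t=6.67 pos [ 0.5883 -0.0011  0.0917] F [0.6 1.3 0.7] gap 0.0003
```

View pics/s2.png

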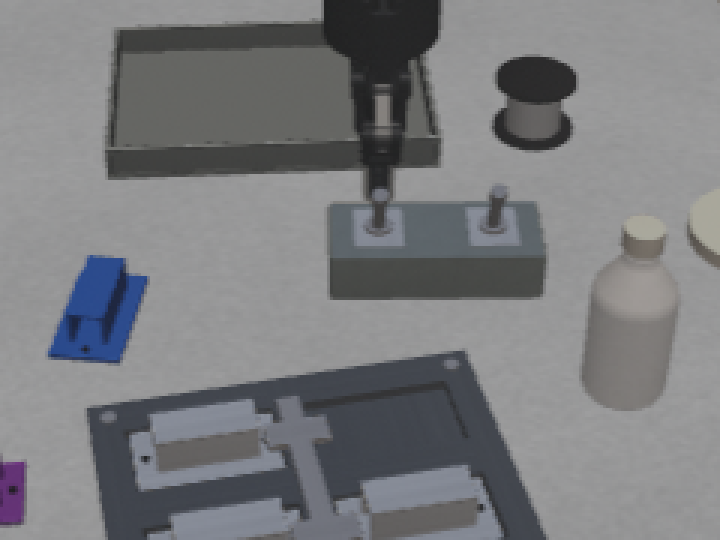

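The picture shows the heater bat (px 380,200) leaning the same way as the off fan bat, and the push ended at a force stop, so the heater is off. Next is the bar.

```bash
python3 - <<'E'
from cfg import *
move_l(pan(-0.04,0.03,0.092),feed=0.12)
move_l(pan(-0.04,0.03,0.17),feed=0.2)
O=down(DA-np.pi/2)
movep(die(0,-0.034,0.17),O); st()
move_l(die(0,-0.034,0.062),feed=0.15,until_force=8); st()
h=move_l(die(0,-0.100,0.062),feed=0.05,until_force=10); st(h)
s=sense(); print("die y",R2(DA).T@(s["position"][:2]-DIE))
move_l(die(0,-0.06,0.062),feed=0.12)
move_l(die(0,-0.06,0.32),feed=0.25)
im,d,p=cam("wrist"); cv2.imwrite("pics/w3.png",im[:,:,::-1])
np.savez("w3.npz",im=im,d=d,pos=p["position"],rot=p["rotation"],K=p["K"],dist=p["dist"])
im,d,p=cam("side"); cv2.imwrite("pics/s3.png",im[:,:,::-1])
E
```

```text
t=8.84 pos [ 0.5196 -0.279   0.1696] F [ 1.1  0.8 -1.6] gap -0.0003
 t=9.71 pos [ 0.5199 -0.2807  0.0628] F [-0.3 -0.2  0.5] gap 0.0002
True t=10.75 pos [ 0.5239 -0.3365  0.0614] F [0.5 0.4 0.5] gap 0.0001
die y [-5.05009310e-05 -8.98890164e-02]
```

View pics/w3.png

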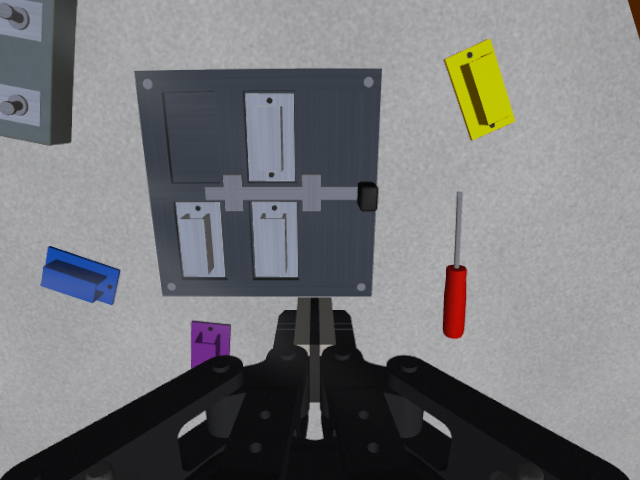

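View pics/s3.png

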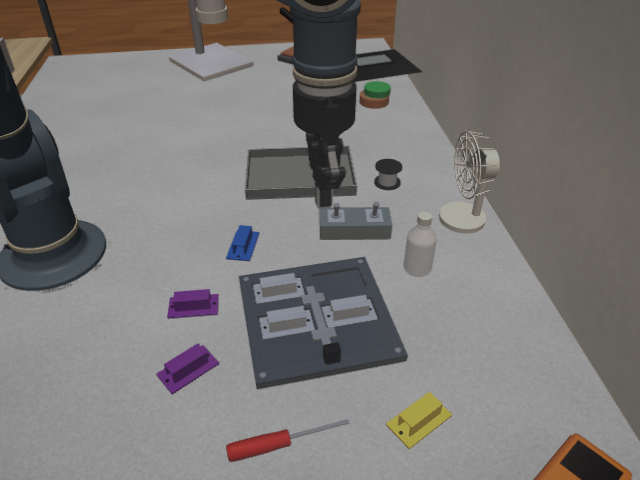

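The bar is open: its tabs are over the lands and the grip is at px (368,197). Next I'll measure the channel tops and the grip.

```bash
python3 - <<'E'
from cfg import *
im,d,p=load("w3.npz"); P=cloud(p,d); z=P[...,2]
def loc(w): return (R2(DA).T@(np.asarray(w)[:2]-DIE))
m=((z>0.036)&(z<0.048)).astype(np.uint8); m[:,:150]=0; m[300:]=0; m[:,390:]=0
nn,lab,stt,ce=cv2.connectedComponentsWithStats(m)
for i in range(1,nn):
    if stt[i,4]<150: continue
    q=P[lab==i]; r=cv2.minAreaRect(q[:,:2].astype(np.float32)); print("chan",stt[i],np.round(r[0],4),np.round(r[1],4),round(r[2],1),"zmed %.4f"%np.median(q[:,2]),"die",np.round(loc(r[0]),4))
m=(z>0.052)&(z<0.065); m[300:]=0; m[:,:340]=0;m[:,390:]=0
q=P[m]; r=cv2.minAreaRect(q[:,:2].astype(np.float32)); print("grip",r,np.median(q[:,2]),loc(r[0]))
m=(im.max(2)<95); m[:60]=0; m[305:]=0; m[:,:130]=0; m[:,385:]=0
m=cv2.morphologyEx(m.astype(np.uint8),cv2.MORPH_OPEN,np.ones((3,3)))
c=big(m)[0]; w=cast(p,cv2.convexHull(c).reshape(-1,2),0.017)[:,:2]; print("die",cv2.minAreaRect(w.astype(np.float32)))
b=cast(p,[(147,84),(368.5,82),(361,287),(171.5,287)],0.017)[:,:2]; print("bolts",b,b.mean(0),[loc(x) for x in b])
E
```

```text
chan [ 253  106   29   66 1761] [ 0.5733 -0.2535] [0.0631 0.0264] 5.0 zmed 0.0402 die [ 0.0565 -0.0115]
chan [ 260  217   26   58 1395] [ 0.4615 -0.2653] [0.0642 0.0262] 4.7 zmed 0.0402 die [-0.056  -0.0134]
chan [ 180  218   30   57 1396] [ 0.4537 -0.1801] [0.0644 0.0265] 4.6 zmed 0.0402 die [-0.0561  0.0722]
grip ((0.5268602967262268, -0.3590829074382782), (0.02515762858092785, 0.0181569866836071), 4.8958964347839355) 0.0563169278306235 [ 0.00085377 -0.1126046 ]
die ((0.5161945819854736, -0.24820668995380402), (0.24873097240924835, 0.2512524425983429), 5.200571537017822)
bolts [[ 0.6168982  -0.12485939]
 [ 0.63726289 -0.34932026]
 [ 0.41307171 -0.36957904]
 [ 0.39223617 -0.14561802]] [ 0.51486724 -0.24734418] [array([0.11135636, 0.11268779]), array([ 0.11168713, -0.11269476]), array([-0.11341738, -0.11294402]), array([-0.11426157,  0.11198251])]
```

```bash
cat >> cfg.py <<'E'
def tray(im,d,p,box=None):
    P=cloud(p,d); z=P[...,2]
    m=(np.abs(z-0.028)<0.004)&(im.max(2)<170)
    m&=(P[...,0]>0.3)&(P[...,0]<0.8)&(P[...,1]>0.06)&(P[...,1]<0.42)
    q=P[m][:,:2]
    r=cv2.minAreaRect(q.astype(np.float32))
    c,(w,h),a=r
    if w<h: a-=90
    a=(a+45)%90-45 if False else a
    while a>45:a-=180
    while a<-90:a+=180
    return np.array(c),max(w,h),min(w,h),a,len(q),m
E
python3 - <<'E'
from cfg import *
im,d,p=load("w1.npz"); r=tray(im,d,p); print(r[:5])
vis=im.copy(); vis[r[5]]=[255,0,0]; 
out=[vis]
for n in ["scene","side"]:
    im,d,p=cam(n); r=tray(im,d,p); print(n,r[:5]); vis=im.copy(); vis[r[5]]=[255,0,0]; out.append(vis)
cv2.imwrite("pics/tr.png",cv2.resize(np.hstack([out[0][80:330,30:330],out[1][100:350,300:600]]),None,fx=1.3,fy=1.3)[:,:,::-1])
E
```

```text
(array([0.53436601, 0.2215175 ]), 0.2590133547782898, 0.18623775243759155, -4.111480712890625, 2484)
scene (array([0.58380055, 0.21785192]), 0.3628808856010437, 0.1877000480890274, -3.942047119140625, 657)
side (array([0.5856185 , 0.21598615]), 0.3547658622264862, 0.1935054510831833, -4.285835266113281, 511)
```

View pics/tr.png

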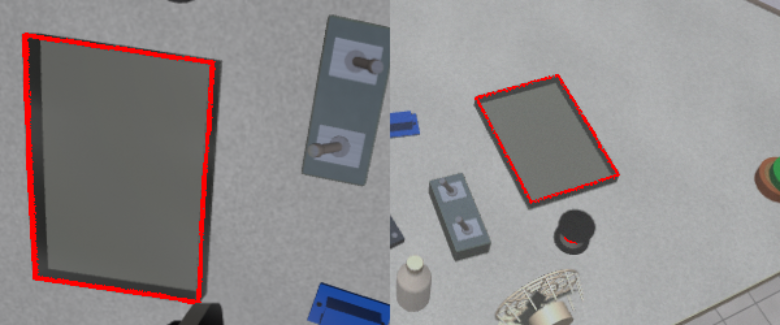

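```bash
python3 - <<'E'
import re
s=open('cfg.py').read()
s=s.replace("    q=P[m][:,:2]\n","    nn,lab,stt,_=cv2.connectedComponentsWithStats(cv2.dilate(m.astype(np.uint8),np.ones((5,5))))\n    k=1+np.argmax(stt[1:,4]); m&=lab==k\n    q=P[m][:,:2]\n")
s+='''
def chantop(p,d,xy,z0,r=0.03):
    """refine channel-top centre near xy at height z0"""
    P=cloud(p,d); m=(np.abs(P[...,2]-z0)<0.004)&(np.hypot(P[...,0]-xy[0],P[...,1]-xy[1])<0.045)
    q=P[m][:,:2]; r=cv2.minAreaRect(q.astype(np.float32)); return np.array(r[0]),r[1],r[2],len(q)
def pick(xy,F=70):
    O=down(DA-np.pi/2)
    command_gripper(0.05)
    movep(np.r_[xy,0.13],O)
    h=move_l(np.r_[xy,0.047],feed=0.12,until_force=12); st("at grasp %s"%h)
    command_gripper(0.0,F); st("gripped")
    move_l(np.r_[xy,0.16],feed=0.15); st("lifted")
    for n in ["scene","side"]:
        im,d,p=cam(n); r=tray(im,d,p); print(n,np.round(r[0],4),np.round(r[1:4],3),r[4])
        cv2.imwrite("pics/last_%s.png"%n,im[:,:,::-1])
def place(tc,ta,slot):
    ta=np.radians(ta); xy=np.array(tc)+R2(ta)@np.array(slot)
    O=down(ta-np.pi/2)
    movep(np.r_[xy,0.15],O); st("hover")
    move_l(np.r_[xy,0.046],feed=0.15); st("low")
    h=move_l(np.r_[xy,0.036],feed=0.03,until_force=5); st("down %s"%h)
    command_gripper(0.042); st("released")
    move_l(np.r_[xy,0.16],feed=0.2)
'''
open('cfg.py','w').write(s)
E
python3 - <<'E'
from cfg import *
move_l(sense()["position"]*[1,1,0]+np.r_[0,0,0.2],feed=0.3)
pick([0.4537,-0.1801])
E
```

```text
at grasp False t=15.13 pos [ 0.4544 -0.1803  0.0475] F [-0.  -0.1  1.3] gap 0.0503
gripped t=15.47 pos [ 0.4543 -0.1804  0.048 ] F [-1.   0.3  5. ] gap 0.0243
lifted t=16.38 pos [ 0.4529 -0.18    0.1592] F [ 0.   0.4 -1.7] gap 0.0246
scene [0.5357 0.2219] [ 0.263  0.188 -3.902] 638
side [0.5811 0.2165] [ 0.193  0.171 85.824] 354
```

View pics/last_scene.png

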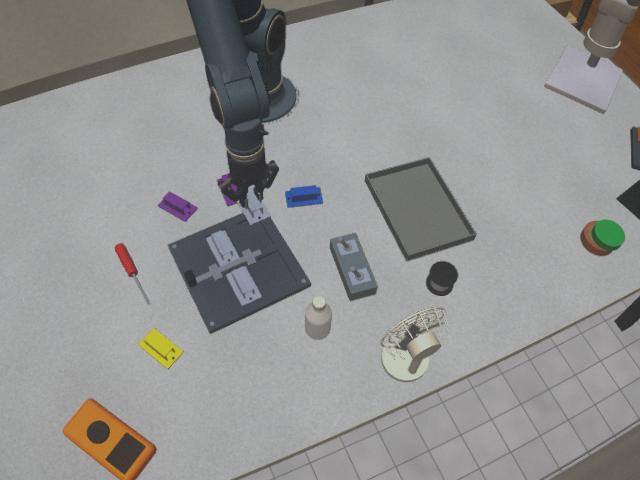

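The first cover is held (px 255,205, finger gap 24.5 mm) and the scene camera still has the tray at (0.535,0.222). I'll place it.

```bash
python3 - <<'E'
from cfg import *
place([0.5348,0.2217],-4.0,[-0.06,0.042])
im,d,p=cam("wrist"); cv2.imwrite("pics/w4.png",im[:,:,::-1]); r=tray(im,d,p); print(r[:5])
pick([0.4615,-0.2653])
im,d,p=cam("scene"); cv2.imwrite("pics/sc4.png",im[:,:,::-1])
E
```

```text
hover t=18.12 pos [0.4785 0.2663 0.1497] F [-0.1 -0.5 -1.5] gap 0.0242
low t=18.96 pos [0.4784 0.2681 0.0466] F [ 0.1 -0.4 -1. ] gap 0.0244
down True t=19.23 pos [0.479  0.2684 0.0421] F [-0.1 -0.4  4.3] gap 0.0244
released t=19.55 pos [0.478  0.2676 0.0407] F [-0.1  0.5  0.1] gap 0.0419
(array([0.50833511, 0.16277859]), 0.2152378261089325, 0.06371667981147766, -4.401832580566406, 3237)
at grasp False t=23.38 pos [ 0.4621 -0.2653  0.0475] F [-0.2 -0.3  0.5] gap 0.0502
gripped t=23.72 pos [ 0.4621 -0.2657  0.0481] F [-0.5  0.2  6.1] gap 0.0242
lifted t=24.62 pos [ 0.4607 -0.2651  0.1591] F [ 0.4  0.7 -1.1] gap 0.0246
scene [0.5358 0.2221] [ 0.266  0.188 -4.056] 645
side [0.6062 0.2154] [ 0.191  0.121 86.03 ] 279
```

View pics/sc4.png

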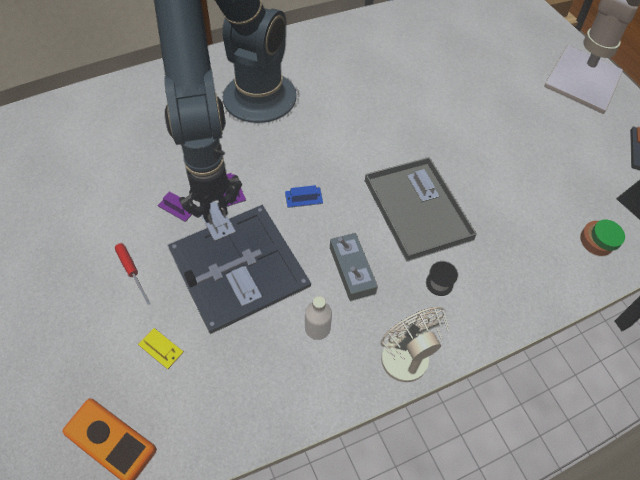

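View pics/w4.png

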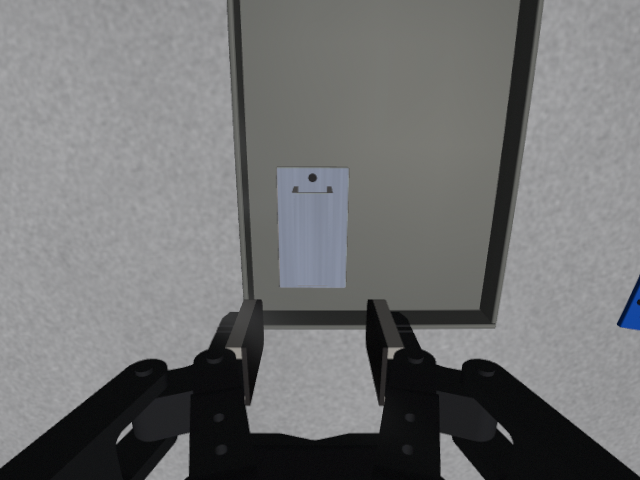

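Cover 1 lies flat in the tray (scene px 423,184; wrist px 312,228) and the tray hasn't moved. Cover 2 is held.

```bash
python3 - <<'E'
from cfg import *
place([0.5348,0.2217],-4.0,[-0.06,-0.042])
im,d,p=cam("scene"); print(tray(im,d,p)[:5])
pick([0.5733,-0.2535])
E
```

```text
hover t=26.42 pos [0.4726 0.1827 0.1498] F [-0.3 -1.2 -0.8] gap 0.0239
low t=27.26 pos [0.4726 0.1843 0.0466] F [-0.4  0.2 -0.6] gap 0.0243
down True t=27.53 pos [0.4732 0.1845 0.0421] F [-0.6  0.3  4.7] gap 0.0249
released t=27.85 pos [0.4722 0.1839 0.0409] F [-1.  -0.   0.2] gap 0.0417
(array([0.53603077, 0.22196993]), 0.2639904022216797, 0.1883973926305771, -3.842010498046875, 664)
at grasp False t=31.38 pos [ 0.574  -0.2534  0.0476] F [0.7 0.7 0. ] gap 0.0499
gripped t=31.73 pos [ 0.5741 -0.2537  0.0483] F [-1.3  0.2  5.4] gap 0.0248
lifted t=32.62 pos [ 0.5723 -0.2535  0.1588] F [ 0.1  0.5 -1.3] gap 0.0242
scene [0.5358 0.2223] [ 0.265  0.189 -3.715] 653
side [0.5127 0.2221] [ 0.209  0.191 -4.407] 487
```

View pics/last_scene.png

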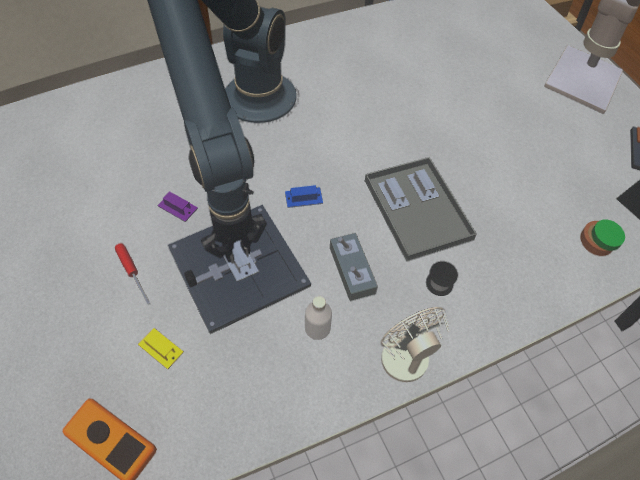

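Two covers sit flat in the tray (px 393,193 and 424,184) and the third is held. I'll lift it a little higher to clear the panel, then place it.

```bash
python3 - <<'E'
from cfg import *
s=sense()["position"]; move_l(np.r_[s[:2],0.21],feed=0.25)
movep([0.57,0.0,0.22],down(np.radians(-90))); st("mid")
place([0.5348,0.2217],-4.0,[0.06,0.03])
movep([0.54,0.14,0.36],down(np.radians(-94))); st()
im,d,p=cam("wrist"); cv2.imwrite("pics/w5.png",im[:,:,::-1]); r=tray(im,d,p); print(r[:5]); P=cloud(p,d)
c,a=np.array([0.5348,0.2217]),np.radians(-4)
m=((np.abs(P[...,2]-0.034)<0.004)&(P[...,1]>0.08)).astype(np.uint8)
nn,lab,stt,_=cv2.connectedComponentsWithStats(m)
for i in range(1,nn):
    if stt[i,4]<300: continue
    q=P[lab==i]; r=cv2.minAreaRect(q[:,:2].astype(np.float32)); print(np.round(r[0],4),np.round(r[1],3),round(r[2],1),"z",np.round(np.percentile(q[:,2],[5,50,95]),4),"tray",R2(a).T@(np.array(r[0])-c))
im,d,p=cam("scene"); cv2.imwrite("pics/sc5.png",im[:,:,::-1])
E
```

```text
mid t=34.07 pos [ 0.57   -0.0022  0.2191] F [-0.1 -0.4 -1.9] gap 0.0243
hover t=35.08 pos [0.598  0.2447 0.1499] F [ 0.3 -0.3 -0.7] gap 0.0247
low t=35.92 pos [0.5975 0.2478 0.047 ] F [ 1.1  0.7 -1.3] gap 0.0239
down True t=36.20 pos [0.5981 0.2482 0.0423] F [-0.3  0.1  5. ] gap 0.0240
released t=36.52 pos [0.5969 0.2474 0.0405] F [ 0.1 -1.3 -0.1] gap 0.0418
 t=38.20 pos [0.5397 0.14   0.3583] F [-0.1 -0.1  0.7] gap 0.0422
(array([0.53410339, 0.22165567]), 0.25866076350212097, 0.18494199216365814, -3.9149398803710938, 2848)
[0.5975 0.2485] [0.027 0.062] 85.6 z [0.0327 0.0342 0.0356] tray [0.06068245 0.03107218]
[0.4787 0.2686] [0.027 0.064] 85.8 z [0.0327 0.0342 0.0356] tray [-0.05925341  0.04283747]
[0.4728 0.1843] [0.026 0.064] 86.0 z [0.0328 0.0343 0.0356] tray [-0.059259   -0.04162832]
```

View pics/w5.png

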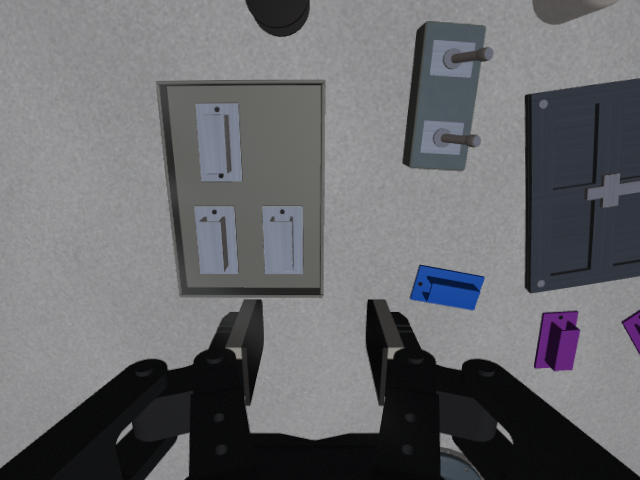

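View pics/sc5.png

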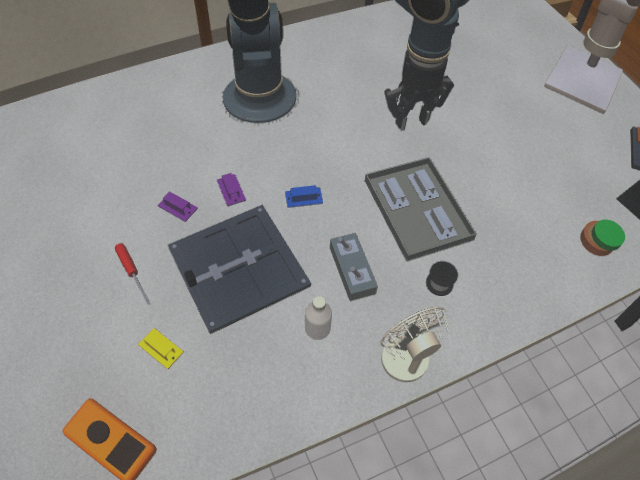

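All four die cavities are empty and the three covers lie flat in the tray, with channel tops at z=0.034 as expected. Next is the fan.

```bash
python3 - <<'E'
from cfg import *
O=down(PA-np.pi/2)
command_gripper(0.0,30)
movep(pan(0.04,-0.052,0.19),O); st()
move_l(pan(0.04,-0.052,0.092),feed=0.12,until_force=8); st()
h=move_l(pan(0.04,0.004,0.092),feed=0.05,until_force=8); st(h)
move_l(pan(0.04,-0.03,0.092),feed=0.12)
move_l(pan(0.04,-0.03,0.22),feed=0.2)
im,d,p=cam("side"); cv2.imwrite("pics/s6.png",im[140:320,210:450,::-1].repeat(3,0).repeat(3,1))
im,d,p=cam("scene"); cv2.imwrite("pics/sc6.png",im[150:330,250:490,::-1].repeat(3,0).repeat(3,1)); print(tray(im,d,p)[:5])
E
```

```text
t=39.90 pos [ 0.6618 -0.062   0.1916] F [0.6 0.6 0.4] gap 0.0003
 t=40.87 pos [ 0.6621 -0.0643  0.0929] F [-0.  -0.6 -0.3] gap 0.0004
True t=41.86 pos [ 0.6673 -0.0141  0.0914] F [-0.9 -1.   1.3] gap 0.0001
(array([0.54090786, 0.21474557]), 0.2645224630832672, 0.187150239944458, -3.9579086303710938, 509)
```

View pics/s6.png

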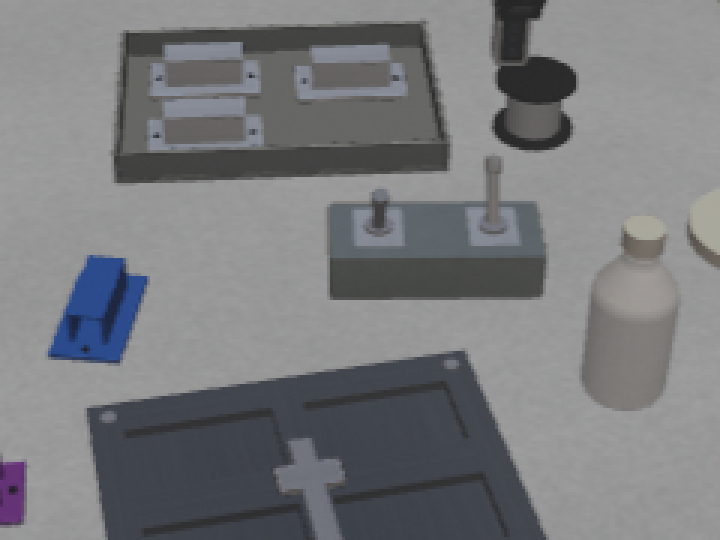

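View pics/sc6.png

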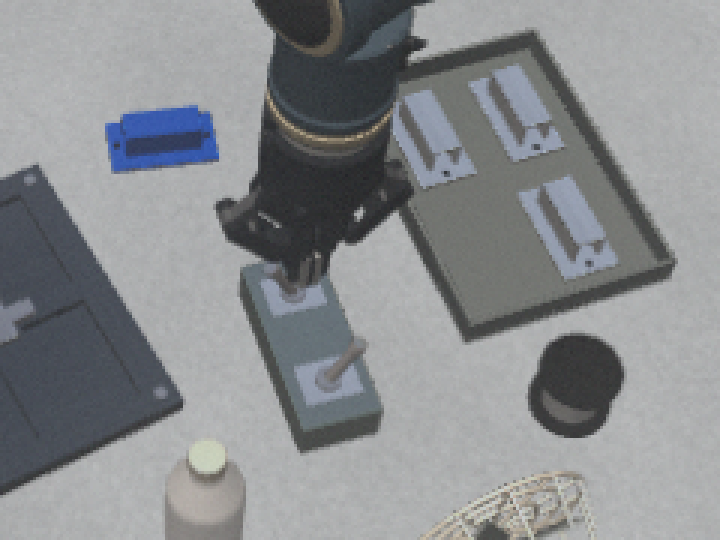

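The fan bat now leans +y (on), and the heater stays off. The tray seems to have shifted about 8 mm, with the covers still in it. Now I'll lock the bar.

```bash
python3 - <<'E'
from cfg import *
O=down(DA-np.pi/2)
movep(die(0,-0.148,0.20),O); st()
move_l(die(0,-0.148,0.062),feed=0.15,until_force=8); st()
h=move_l(die(0,-0.080,0.062),feed=0.05,until_force=10); st(h)
s=sense(); print("die y",R2(DA).T@(s["position"][:2]-DIE))
move_l(die(0,-0.13,0.062),feed=0.12)
move_l(die(0,-0.13,0.30),feed=0.25)
movep([0.55,-0.02,0.42],down(np.radians(-88))); st()
im,d,p=cam("wrist"); cv2.imwrite("pics/w7.png",im[:,:,::-1]); r=tray(im,d,p); print(r[:5]); P=cloud(p,d); z=P[...,2]
c,a=r[0],np.radians(r[3])
m=((np.abs(z-0.034)<0.004)&(P[...,1]>0.08)).astype(np.uint8)
nn,lab,stt,_=cv2.connectedComponentsWithStats(m)
for i in range(1,nn):
    if stt[i,4]<300: continue
    q=P[lab==i]; r=cv2.minAreaRect(q[:,:2].astype(np.float32)); print(np.round(r[0],4),np.round(r[1],3),round(r[2],1),"z",np.round(np.percentile(q[:,2],[5,50,95]),4),"tray",R2(a).T@(np.array(r[0])-c))
m=(z>0.052)&(z<0.065)&(np.hypot(P[...,0]-0.522,P[...,1]+0.317)<0.06)
q=P[m]; r=cv2.minAreaRect(q[:,:2].astype(np.float32)); print("grip",r,R2(DA).T@(np.array(r[0])-DIE))
for nm,b in [("heater",-0.04),("fan",0.04)]:
    c0=pan(b,0,0)[:2]; m=(z>0.074)&(z<0.1)&(np.hypot(P[...,0]-c0[0],P[...,1]-c0[1])<0.035); q=P[m]; print(nm,len(q),"panel",R2(PA).T@(q[:,:2].mean(0)-PAN),q[:,2].max())
im,d,p=cam("side"); cv2.imwrite("pics/s7.png",im[:,:,::-1])
E
```

```text
t=44.54 pos [ 0.5304 -0.3925  0.2002] F [ 0.3 -0.1  0.1] gap 0.0002
 t=45.61 pos [ 0.53   -0.3946  0.063 ] F [0.6 0.3 0.2] gap -0.0000
True t=46.64 pos [ 0.524  -0.3399  0.0621] F [ 0.6 -1.   1.5] gap 0.0000
die y [-0.00032754 -0.09324911]
 t=49.60 pos [ 0.5502 -0.022   0.4192] F [ 0.8 -0.1  0.5] gap -0.0001
(array([0.53994513, 0.21467152]), 0.2593667805194855, 0.18540984392166138, -4.2379608154296875, 2420)
[0.6027 0.2415] [0.028 0.064] 85.3 z [0.0323 0.0342 0.0358] tray [0.06062696 0.03136317]
[0.4836 0.2614] [0.028 0.064] 85.4 z [0.0323 0.0342 0.0357] tray [-0.05966033  0.04244725]
[0.4783 0.1771] [0.028 0.065] 84.9 z [0.0324 0.0342 0.0358] tray [-0.05874246 -0.04198457]
grip ((0.5225600600242615, -0.315905898809433), (0.024495378136634827, 0.018138112500309944), 4.529346942901611) [ 0.00040875 -0.06921626]
heater 112 panel [-0.03959942 -0.01873579] 0.08852500159758364
fan 130 panel [0.03914325 0.01925535] 0.08841382135479409
```

View pics/w7.png

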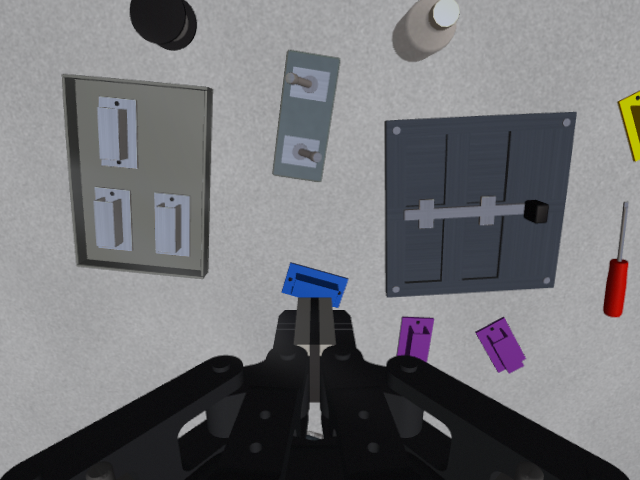

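View pics/s7.png

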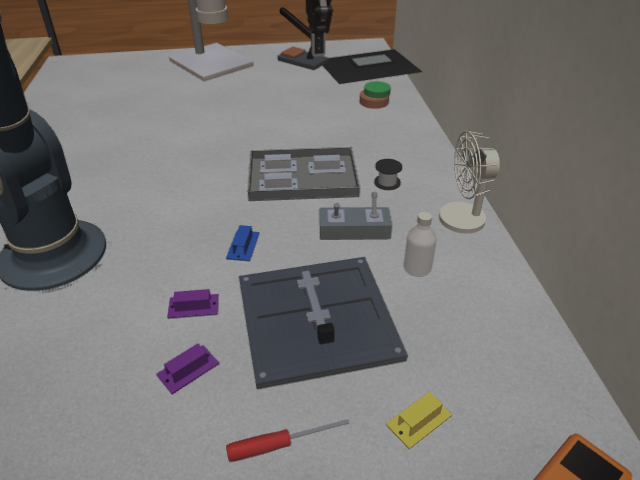

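The bar is locked: the grip measures die y = -69.2 mm, and the push stopped on force at the end stop. Both toggles are set, the covers are flat in the tray, and the bystanders are where they started. I'm handing in.

```bash
python3 - <<'E'
from rig import *
print(finish_job(), sense()["time_s"])
E
```

```text
the job is handed in; nothing more can be done
the job is handed in; nothing more can be done
```

I did every step in the order given and handed the job in at about 50 s on the robot's clock. The rig gives no verdict.

- **Steps:** I switched the heater off and slid the bar to its open stop. I then moved the three covers present into the tray (the fourth cavity was empty), switched the fan on and slid the bar back to its locked stop.
- **Toggles:** both bats lean to the required sides, about 19 mm either side of upright. Each push ended at a force stop.
- **Bar:** the grip measured -69.2 mm along the die's y, against -70 mm nominal when locked. The push stopped on the force limit there.
- **Covers:** all channel tops stand at 34 mm, which fits a cover flat on the tray floor. They lie within ±61 mm in x and ±43 mm in y of the tray centre.
- **Bystanders:** in the last pictures the spool, bottle and screwdriver stand where they did at the start. I judged this by eye and did not measure it.
- **Disagreements:** the tray was found about 9 mm from its earlier place after the third cover went in, with the covers still in position inside it. The grip's measured travel came out at 43.4 mm rather than 42 mm, which is within the camera calibration error.

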